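# Cull the rocking bearing plate

## Task

Two end bearing plates lie on the dark steel check plate; one is bent and has one end lifted off. Press the lifted end of the bent one down onto the check plate to prove that it rocks, let go, then put that plate in the low grey reject tray, lying flat with its hub up. Leave the good plate where it lies.

Things in the scene. Friction and masses are not known exactly. Their poses are not given: they have to be found in the camera images.
- bent_plate: bent bearing plate: galvanised sheet 4 mm thick, 120 x 90 mm, 0.5 kg, loose, with a round hub 40 mm across, its top 30 mm above the underside. Origin: on the hub axis at the flat part's underside, z up. Flat from x = -45 to a crease across it at x = +27 mm, beyond that the last 48 mm rise at 24 degrees. y spans -45 to +45 mm. Grip the hub from above, fingers along y (clear of the rising end)
- bent_end (a point): middle of the lower edge of the bent plate's lifted end (underside; 4 mm of sheet above it), at x = +71 mm on the plate, 20 mm above its origin and so off the check plate. Pressed near here with 2 to 5 N the plate tips about its crease until the end meets the check plate; let go, it falls back
- flat_plate: the good end bearing plate: same sheet, size, hub and holes, but quite flat (spans x = -45 to +75 mm, y = -45 to +45 mm, 4 mm thick, hub top 30 mm above the underside). Origin: on the hub's axis at the underside, z up
- check_plate: fixed dark steel check plate, 220 mm (x) x 380 mm (y) x 20 mm thick; both bearing plates lie on it, side by side along its y, in either order, turned any way; a loose bearing ring and a nut lie on it between them. Origin: centre of its underside, on the table; its top is 20 mm above that
- reject_tray: fixed low grey open tray for rejects, square, 220 x 220 mm outside, 40 mm high, walls and floor 4 mm thick, standing on the table beside the check plate on either side. Origin: centre of its underside, z up; the inner floor is 4 mm above it
Not all that is in view belongs to the job. What is shaped like the bent_plate but yellow is not meant.

How it is judged:
By the outcome, as a careful person would: the job done as asked, in the order asked, and still so for the second after the job is handed in, with the robot touching nothing.
It also fails if it takes over 48 s, if anything falls off the work surface, if the arm or the gripper's body presses on something with over 40 N, if the wrist force passes 120 N, or if a joint passes its speed limit or range.

## Robot

A 6-joint arm with a two-finger parallel gripper is mounted at the origin on the work surface. World frame = base frame: x ahead of the robot, y to its left, z up, the work surface at z = 0. Lengths are in m, angles in rad, forces in N, time in s.
With the tool pointing down it reaches from about 0.35 to 0.95 m from the base axis. Payload 17.4 kg.
Tool frame: the origin (TCP) lies midway between the tips of the shut fingers; the grasp point (between the pads) lies 19 mm behind it; z points along the fingers, y is the line along which they close (so a half turn about z gives the same grasp; the last joint's range is limited). The gripper opens to 93 mm and grips with 3 to 60 N. Pads are 15 mm wide; open, the fingers measure 128 mm over their backs; the gripper's body (75 mm by 188 mm) begins 65 mm behind the grasp point.
Start: joints at [-1.233, 0.116, 1.442, -0, 1.584, -0.038], TCP at [0.248, -0.628, 0.219] pointing down, gripper open.
Joint ranges: [-2.83, 2.83], [-0.83, 2.19], [0.07, 2.5], [-1.14, 4.28], [0.01, 3], [-2.97, 2.97]. Speed limits (rad/s): [1.89, 1.89, 2.22, 3.14, 3.14, 3.14].

## Interface

Orientations are given as a unit quaternion [x, y, z, w].
In Python, from bench import status, vision, bot, finder gives the robot as it stands.
- The arm moves only by the shell command python3 -m jog 'ROWS'. ROWS is JSON, a list of rows, each an object of numbers: "claw": the finger opening in m, from 0 to 0.093; "x", "y", "z": the shift along the world's x, y, z in m; "twist": the turn about the world's z in rad. In form: [{"claw": .., "x": .., "y": .., "z": .., "twist": ..}, ...]. A call has 1 to 20 rows; each row is the pose to reach, as a shift and turn from the pose commanded when the call began; what a row does not reach only later rows make up. A row lasts 1/8 s, in which the tool goes at most 62.5 mm and 10.7 degrees, less where a joint would pass 70% of its speed; a pose out of reach is approached as far as the arm can. A call with a gripper value outside its range is refused whole. The fingers move at their own pace and stop on an object; the grip force is fixed at half the most. Time passes only in rows, so rows that repeat a pose let the fingers close. It gives the time, the measured TCP pose, the force, the opening and the grip force at its end, in the units of the state.
- status.observe(): the state, without advancing time (a new reading comes with each control period).
- vision.snapshot(name): name is "scene" or "top"; returns a dict with "image" (384x512x3 uint8, blue, green, red), "depth" (384x512 float32, m along the optical axis (not along the pixel's ray), 0 where there is no reading), "camera_matrix" (3x3 intrinsics, pixels), "R" (3x3) and "t" (3): a world point X has camera coordinates R X + t. Camera axes: x right, y down, z forward; pixel columns grow to the right and rows downward; lengths in m; the calibration is good to about 2 mm. A picture is of the moment at which its call begins.
- bot.sign_off(): hands the job in; it is judged then, once.
Trained networks look in a picture, given as the dict that the camera call returned (one of the last four; its "shot" number tells which), for a name from the list of things; names that differ only in an ending like _2 or _b are one class to them, and where a whole thing is asked for, a point or a joint stands for the part that bears it (a point fixed in the world has none). Each returns a list of dicts, best first, with "confidence" (0 to 1); they miss things now and then, are a little off and sometimes report something else, mostly with a low value. They report only what shows in the picture. A call takes as long as a camera call. They do not tell look-alikes from the thing itself.
- finder.outline_of(query, picture): "pixels" (384x512 bool, what is visible of it) and "rect" ([left, top, right, bottom] as shares, 0 to 1, of the picture: columns of its width, rows of its height, round what is visible of it).
- finder.spot_point(query, picture): "at" ([column, row] as shares, 0 to 1, of the picture: columns of its width, rows of its height: a listed point, or the origin of a listed thing).
The state is a dict: "time": time; "q": joint angles; "joint_velocities": joint speeds; "tau": joint torques, N m; "ee_pos": TCP position; "ee_rot": TCP orientation; "ft_force": force on the tool from outside, world axes, zero at the start; "torque": the same for the moment, N m; "grip_width": finger opening in m; "finger_force": force on a finger pad.
Only numpy, scipy, OpenCV 4.12 (cv2) and the standard library are available. Lean on these libraries where they do the work, as an engineer would, in place of code of your own. Each camera call takes 0.05 s, during which the arm holds its last target. There are 200 camera calls.

## Working session

There is one attempt and no reset: what is moved stays moved. The work goes in short steps, Python scripts to look and compute and a shell command to move; the robot and the scene stay as the last step left them, time stands still between calls to the robot, and variables do not carry over. Pictures are saved under pics/ and viewed, at most 10 in all, crops included, and the job is handed in when it is done.

```bash
mkdir -p pics
cat > h.py <<'E'
import numpy as np, cv2
from bench import status, vision, bot, finder
def px2w(p,c,r,z=None):
    K=np.array(p["camera_matrix"]);R=np.array(p["R"]);t=np.array(p["t"])
    ray=np.linalg.inv(K)@[c,r,1]
    C=-R.T@t; d=R.T@ray
    if z is not None: return C+d*(z-C[2])/d[2]
    return C+d*p["depth"][int(r),int(c)]
def cloud(p):
    K=np.array(p["camera_matrix"]);R=np.array(p["R"]);t=np.array(p["t"])
    v,u=np.mgrid[0:384,0:512]; ray=np.stack([u,v,np.ones_like(u)],-1)@np.linalg.inv(K).T
    return (ray*p["depth"][...,None]-t)@R
E
python3 - <<'E'
from h import *
a=vision.snapshot("top");b=vision.snapshot("scene")
cv2.imwrite("pics/a.png",a["image"]);cv2.imwrite("pics/b.png",b["image"])
for n,p in(("top",a),("scene",b)):
  for q in["bent_plate","bent_end","flat_plate","check_plate","reject_tray"]:
    for d in finder.spot_point(q,p)[:3]:
      c,r=d["at"][0]*512,d["at"][1]*384
      print(n,q,round(d["confidence"],2),int(c),int(r),px2w(p,min(c,511),min(r,383)).round(3))
E
```

```text
top bent_plate 0.69 307 156 [ 0.543 -0.097  0.051]
top bent_plate 0.61 185 272 [0.283 0.19  0.031]
top bent_end 0.8 336 153 [ 0.549 -0.165  0.043]
top bent_end 0.55 155 263 [0.305 0.261 0.027]
top flat_plate 0.82 382 168 [ 0.511 -0.268  0.05 ]
top check_plate 0.67 342 169 [ 0.511 -0.179  0.042]
top reject_tray 0.68 182 160 [0.55  0.202 0.005]
scene bent_plate 0.89 338 201 [0.304 0.202 0.016]
scene bent_plate 0.71 199 199 [ 0.551 -0.089  0.036]
scene bent_end 0.86 362 207 [0.289 0.268 0.015]
scene bent_end 0.72 177 187 [ 0.534 -0.197  0.018]
scene flat_plate 0.88 164 174 [ 0.523 -0.263  0.029]
scene check_plate 0.8 184 192 [ 0.553 -0.148  0.034]
scene reject_tray 0.82 289 252 [0.54  0.2   0.004]
```

View pics/a.png

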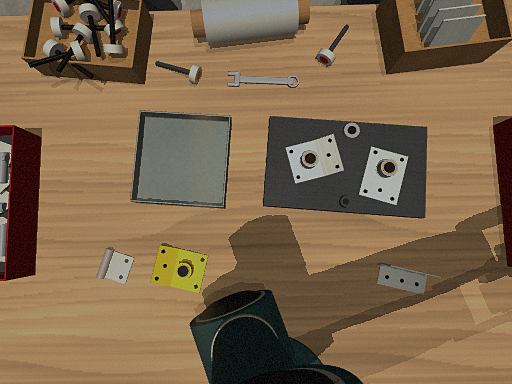

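View pics/b.png

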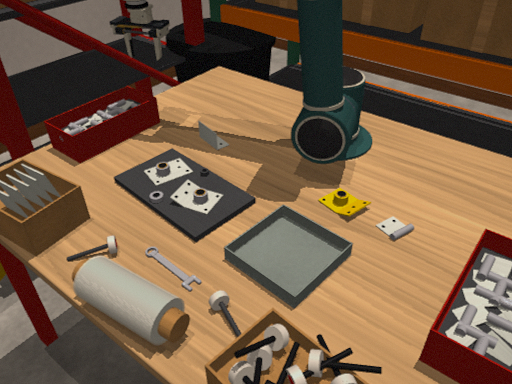

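Candidates for the bent plate in the top picture are the white plate at (311,159), the white plate at (387,168), and the yellow look-alike at (184,270), which is excluded. The tray is at (182,160). I'll use the depth heights and one crop to choose between the two white plates.

Run:
```python
from h import *
a=vision.snapshot("top");b=vision.snapshot("scene")
A=cv2.resize(a["image"][125:215,265:430],None,fx=4.5,fy=4.5,interpolation=cv2.INTER_CUBIC)
cv2.imwrite("pics/c.png",A[:, :])
B=cv2.resize(b["image"][140:240,110:260],None,fx=5,fy=5,interpolation=cv2.INTER_CUBIC); cv2.imwrite("pics/d.png",B)
W=cloud(a); img=a["image"].astype(int)
t=W[...,2]
for nm,(r0,r1,c0,c1) in dict(L=(132,186,283,347),Rt=(143,206,356,412)).items():
  m=np.zeros((384,512),bool); m[r0:r1,c0:c1]=img[r0:r1,c0:c1].min(-1)>140
  pts=np.argwhere(m)[:,::-1].astype(np.float32); 
  box=cv2.boxPoints(cv2.minAreaRect(pts))
  print(nm,m.sum())
  for c,r in box: 
    q=np.array([c,r]); ctr=box.mean(0); s=ctr+(q-ctr)*.85
    print(' corner',q.round(1),px2w(a,c,r,.024).round(3),'h in',px2w(a,*s)[2].round(4))
  h=np.zeros_like(m); h[r0:r1,c0:c1]=(t[r0:r1,c0:c1]>.045); 
  print(' hub',h.sum(),W[h].mean(0).round(4), np.argwhere(h).mean(0))
for v in range(136,184,4): print(v,(t[v,286:346:4]*1000).astype(int))
print()
for v in range(146,206,4): print(v,(t[v,358:412:4]*1000).astype(int))
m=(abs(t-.04)<.006); m[:, :125]=0;m[:,240:]=0;m[:105]=0;m[215:]=0
P=W[m]; print('tray rim',P.min(0).round(3),P.max(0).round(3),cv2.minAreaRect(P[:,:2].astype(np.float32)))
```

```text
L 1566
 corner [285.2 146.8] [ 0.573 -0.049  0.024] h in 0.0247
 corner [345.5 130.3] [ 0.61  -0.194  0.024] h in 0.0215
 corner [355.5 166.7] [ 0.521 -0.213  0.024] h in 0.0192
 corner [295.1 183.1] [ 0.485 -0.069  0.024] h in 0.0242
 hub 251 [ 0.5328 -0.0992  0.0797] [158.05976096 310.78884462]
Rt 1578
 corner [358.2 194.7] [ 0.454 -0.216  0.024] h in 0.024
 corner [370.9 146.1] [ 0.57  -0.253  0.024] h in 0.0263
 corner [408.5 156. ] [ 0.544 -0.34   0.024] h in 0.0261
 corner [395.9 204.5] [ 0.429 -0.303  0.024] h in 0.0248
 hub 265 [ 0.5034 -0.2584  0.1085] [168.01509434 388.14716981]
136 [22 20 21 22 23 17 22 23 21 21 34 38 39 22 19]
140 [ 20  22  21  21  21  20  19  24  26  33 850  40  44  21  19]
144 [21 21 20 25 24 24 24 23 28 33 33 39 42 21 20]
148 [24 24 23 24 24 27 23 24 27 29 34 40 39 20 19]
152 [21 25 22 25 26 51 50 50 23 28 33 36 40 42 20]
156 [21 23 23 21 50 53 52 52 51 27 30 36 38 43 20]
160 [20 25 25 23 52 52 51 52 50 26 31 33 38 42 20]
164 [19 25 23 25 37 49 50 49 25 26 31 34 36 37 42]
168 [21 18 25 24 28 26 33 25 26 27 27 33 35 43 43]
172 [20 21 25 25 25 23 24 26 2
[... 368 characters left out ...]
 53  51  25  27  27  20]
166 [18 22 27 26 25 35 50 51 53 51 25 24 20 21]
170 [21 19 25 24 23 37 53 53 51 50 23 23 20 24]
174 [ 17  22 850  25  23  23  42  49  50  49  25  24  19  21]
178 [22 20 24 26 26 27 25 24 24 25 23 25 21 24]
182 [20 23 27 25 26 22 24 23 24 23 24 19 20 19]
186 [19 25 23 24 25 23 24 24 28 23 24 20 22 22]
190 [22 24 23 24 25 23 25 25 23 25 24 21 20 21]
194 [20 22 24 24 25 24 25 23 26 24 27 20 19 22]
198 [ 20  20  21  20  23  24  27  24  25  22 850  22  21  21]
202 [ 19  18  22  20  21 850  21  21  25  22  20  20  21  21]
tray rim [0.431 0.082 0.034] [0.668 0.318 0.045] ((0.5494875907897949, 0.2003844976425171), (0.2206166535615921, 0.22016623616218567), 85.03229522705078)
```

View pics/c.png

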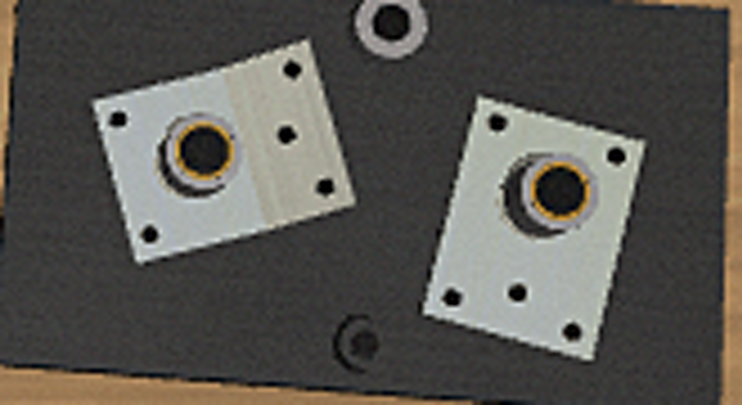

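View pics/d.png

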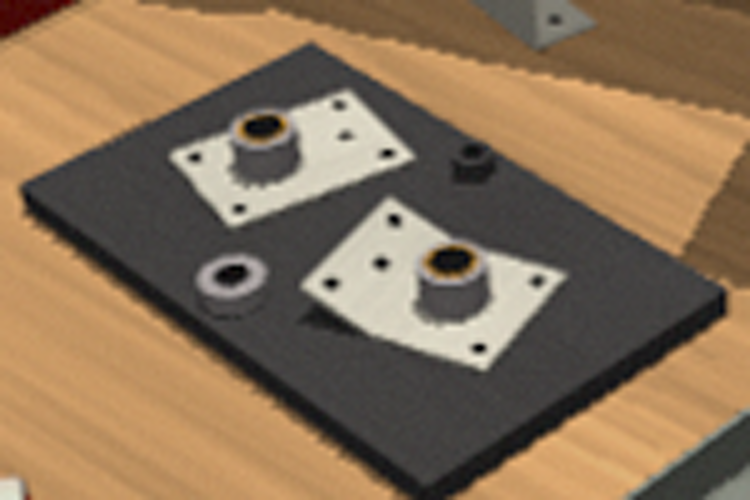

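The crops show it clearly: the left plate, with hub at (311,159), has a shaded strip rising to about 44 mm at its right edge near (338,152). The right plate, at (387,168), reads flat at 24 mm everywhere. The bent plate is therefore the left one. Next I refine its pose.

```bash
cat > fit.py <<'E'
from h import *
from scipy.optimize import minimize
def fit(a,ctr,base,yaw0):
  "bent plate pose from top depth: height model over hub+flat+rise"
  W=cloud(a).reshape(-1,3)
  W=W[(np.hypot(W[:,0]-ctr[0],W[:,1]-ctr[1])<.085)&(W[:,2]<base+.045)&(W[:,2]>base-.01)]
  def cost(p):
    c,s=np.cos(p[2]),np.sin(p[2]); d=W[:,:2]-p[:2]
    x=d@[c,s]; y=d@[-s,c]
    h=np.where((x>-.045)&(x<.071)&(abs(y)<.045),.004+np.maximum(0,x-.027)*np.tan(np.radians(24)),0)
    h=np.where(np.hypot(x,y)<.020,.030,h)
    return np.minimum(abs(W[:,2]-base-h),.012).mean()*1000
  r=min((minimize(cost,[ctr[0],ctr[1],yaw0+o],method="Nelder-Mead",options=dict(initial_simplex=np.array([ctr[0],ctr[1],yaw0+o])+np.array([[0,0,0],[.01,0,0],[0,.01,0],[0,0,.15]]))) for o in(-.1,0,.1)),key=lambda r:r.fun)
  return r.x,r.fun
E
python3 - <<'E'
from fit import *
from scipy.spatial.transform import Rotation as Ro
a=vision.snapshot("top")
p,f=fit(a,(.538,-.1),.02,np.radians(-77)); u=np.array([np.cos(p[2]),np.sin(p[2])])
print(p.round(4),np.degrees(p[2]),f)
s=status.observe(); M=Ro.from_quat(s["ee_rot"]).as_matrix(); print(M.round(3),s["ee_pos"],s["time"],s["ft_force"])
print("tool y yaw",np.degrees(np.arctan2(M[1,1],M[0,1])),"press pt",p[:2]+.062*u, "delta",p[:2]+.062*u-np.array(s["ee_pos"])[:2])
E
```

```text
[ 0.5387 -0.1011 -1.3388] -76.71029912896357 1.513945214637471
[[ 0.93   0.367 -0.   ]
 [ 0.367 -0.93  -0.   ]
 [-0.     0.    -1.   ]] [ 0.24770645 -0.62792003  0.21865261] 0.75 [0.81752023 0.09262639 0.24810203]
tool y yaw -68.47072667188026 press pt [ 0.55291253 -0.16148375] delta [0.30520608 0.46643628]
```

```bash
python3 -m jog '[{"claw":0,"x":0.305,"y":0.466,"z":0,"twist":1.428},{"claw":0,"x":0.305,"y":0.466,"z":0,"twist":1.428},{"claw":0,"x":0.305,"y":0.466,"z":0,"twist":1.428},{"claw":0,"x":0.305,"y":0.466,"z":0,"twist":1.428},{"claw":0,"x":0.305,"y":0.466,"z":0,"twist":1.428},{"claw":0,"x":0.305,"y":0.466,"z":0,"twist":1.428},{"claw":0,"x":0.305,"y":0.466,"z":0,"twist":1.428},{"claw":0,"x":0.305,"y":0.466,"z":0,"twist":1.428},{"claw":0,"x":0.305,"y":0.466,"z":0,"twist":1.428},{"claw":0,"x":0.305,"y":0.466,"z":0,"twist":1.428},{"claw":0,"x":0.305,"y":0.466,"z":-0.05,"twist":1.428},{"claw":0,"x":0.305,"y":0.466,"z":-0.1,"twist":1.428},{"claw":0,"x":0.305,"y":0.466,"z":-0.14,"twist":1.428},{"claw":0,"x":0.305,"y":0.466,"z":-0.159,"twist":1.428},{"claw":0,"x":0.305,"y":0.466,"z":-0.159,"twist":1.428},{"claw":0,"x":0.305,"y":0.466,"z":-0.159,"twist":1.428}]'
```

```text
time: 2.75
ee_pos: [0.5535, -0.1624, 0.0615]
ee_rot: [0.62, 0.784, 0.0, 0.001]
ft_force: [-0.8, 0.1, 0.5]
grip_width: 0.0006
finger_force: 0.0
```

```bash
python3 -m jog '[{"claw":0,"z":-0.012},{"claw":0,"z":-0.016},{"claw":0,"z":-0.019},{"claw":0,"z":-0.021},{"claw":0,"z":-0.023},{"claw":0,"z":-0.025},{"claw":0,"z":-0.027},{"claw":0,"z":-0.029},{"claw":0,"z":-0.029}]'
python3 - <<'E'
from h import *
b=vision.snapshot("scene"); cv2.imwrite("pics/e.png",cv2.resize(b["image"][140:240,110:260],None,fx=5,fy=5,interpolation=cv2.INTER_CUBIC))
E
```

```text
$[0]: bad value
```

View pics/e.png

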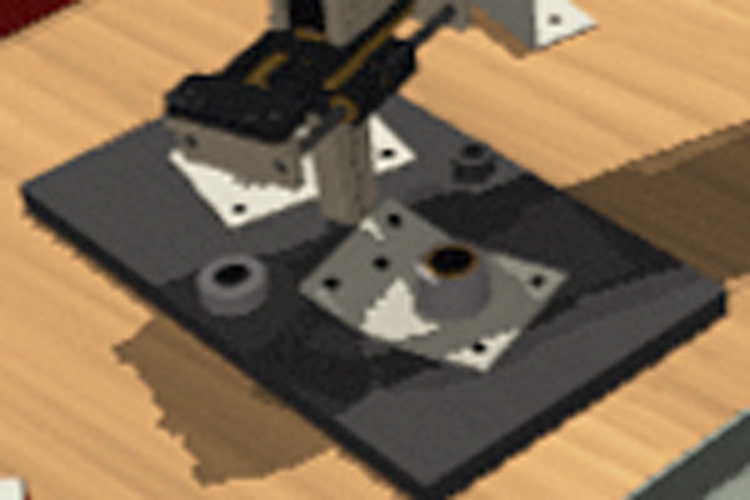

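The picture shows the shut fingers hovering over the lifted end, around (345,215) in the crop. The rows were refused because every key must be given, so I'm sending them again in full.

```bash
python3 -m jog '[{"claw":0,"x":0,"y":0,"z":-0.012,"twist":0},{"claw":0,"x":0,"y":0,"z":-0.016,"twist":0},{"claw":0,"x":0,"y":0,"z":-0.019,"twist":0},{"claw":0,"x":0,"y":0,"z":-0.021,"twist":0},{"claw":0,"x":0,"y":0,"z":-0.023,"twist":0},{"claw":0,"x":0,"y":0,"z":-0.025,"twist":0},{"claw":0,"x":0,"y":0,"z":-0.027,"twist":0},{"claw":0,"x":0,"y":0,"z":-0.029,"twist":0},{"claw":0,"x":0,"y":0,"z":-0.029,"twist":0}]'
```

```text
time: 3.92
ee_pos: [0.5527, -0.1618, 0.0304]
ee_rot: [0.62, 0.785, 0.0, -0.0]
ft_force: [0.9, -0.8, 2.7]
grip_width: 0.0005
finger_force: 1.1
```

```bash
python3 -m jog '[{"claw":0,"x":0,"y":0,"z":-0.002,"twist":0},{"claw":0,"x":0,"y":0,"z":-0.004,"twist":0},{"claw":0,"x":0,"y":0,"z":-0.005,"twist":0},{"claw":0,"x":0,"y":0,"z":-0.005,"twist":0}]'
python3 - <<'E'
from h import *
b=vision.snapshot("scene"); cv2.imwrite("pics/f.png",cv2.resize(b["image"][140:240,110:260],None,fx=5,fy=5,interpolation=cv2.INTER_CUBIC))
E
```

```text
time: 4.42
ee_pos: [0.5527, -0.1619, 0.0255]
ee_rot: [0.62, 0.784, -0.0, -0.0]
ft_force: [0.2, -0.7, 2.0]
grip_width: 0.0007
finger_force: 1.1
```

View pics/f.png

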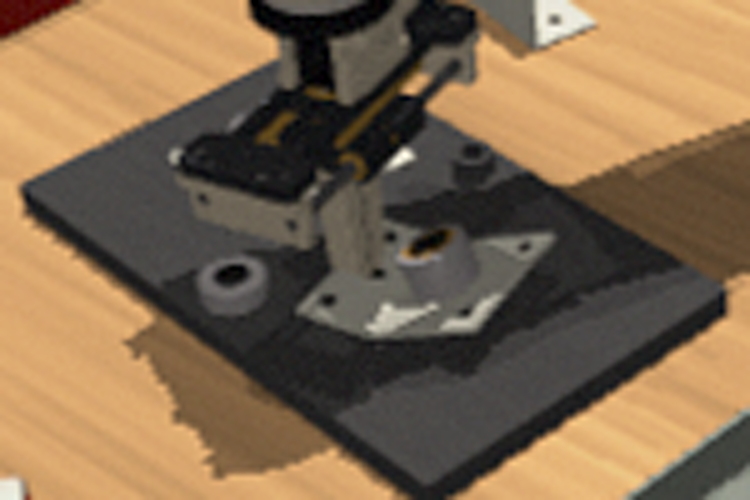

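The picture shows the plate tipped: its flat side is raised, with the near edge at (450,335), and its end is almost down. I'll press a little further until the force rises.

```bash
python3 -m jog '[{"claw":0,"x":0,"y":0,"z":-0.001,"twist":0},{"claw":0,"x":0,"y":0,"z":-0.002,"twist":0},{"claw":0,"x":0,"y":0,"z":-0.002,"twist":0}]'
```

```text
time: 4.85
ee_pos: [0.5528, -0.162, 0.0242]
ee_rot: [0.62, 0.785, -0.0, 0.0]
ft_force: [-3.7, -1.0, 9.2]
grip_width: 0.0007
finger_force: 4.9
```

```bash
python3 -m jog '[{"claw":0,"x":0,"y":0,"z":0.003,"twist":0},{"claw":0,"x":0,"y":0,"z":0.007,"twist":0},{"claw":0,"x":0,"y":0,"z":0.011,"twist":0},{"claw":0,"x":0,"y":0,"z":0.015,"twist":0},{"claw":0,"x":0,"y":0,"z":0.019,"twist":0},{"claw":0,"x":0,"y":0,"z":0.025,"twist":0},{"claw":0,"x":0,"y":0,"z":0.06,"twist":0},{"claw":0.075,"x":0,"y":0.05,"z":0.08,"twist":0},{"claw":0.075,"x":0,"y":0.11,"z":0.08,"twist":0},{"claw":0.075,"x":0,"y":0.17,"z":0.08,"twist":0},{"claw":0.075,"x":0,"y":0.24,"z":0.08,"twist":0},{"claw":0.075,"x":0,"y":0.24,"z":0.08,"twist":0},{"claw":0.075,"x":0,"y":0.24,"z":0.08,"twist":0}]'
python3 - <<'E'
from fit import *
a=vision.snapshot("top"); cv2.imwrite("pics/g.png",a["image"][90:240,230:450].repeat(3,0).repeat(3,1))
p,f=fit(a,(.538,-.1),.02,-1.339); s=status.observe()
print(p.round(4),np.degrees(p[2]),f,s["ee_pos"],"delta",p[:2]-np.array(s["ee_pos"])[:2])
E
```

```text
time: 6.48
ee_pos: [0.5527, 0.0782, 0.1037]
ee_rot: [0.62, 0.785, -0.0, 0.0]
ft_force: [-0.5, -0.5, -0.5]
grip_width: 0.0558
finger_force: 0.0
[ 0.5389 -0.1016 -1.3457] -77.1014624929382 1.5529208843356208 [0.55280727 0.07738916 0.10370511] delta [-0.0138686  -0.17898241]
```

View pics/g.png

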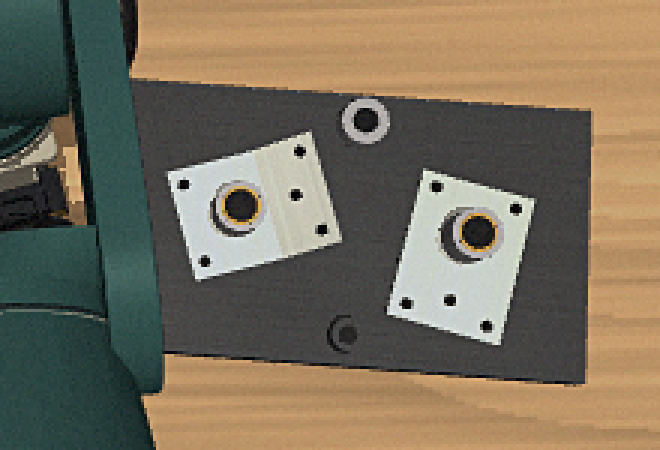

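The picture shows the plate fallen back in place, with its hub at (238,205) in the crop, and nothing else moved. Next I grip the hub.

```bash
python3 -m jog '[{"claw":0.075,"x":-0.014,"y":-0.06,"z":0,"twist":0},{"claw":0.075,"x":-0.014,"y":-0.12,"z":0,"twist":0},{"claw":0.075,"x":-0.014,"y":-0.179,"z":0,"twist":0},{"claw":0.075,"x":-0.014,"y":-0.179,"z":0,"twist":0},{"claw":0.075,"x":-0.014,"y":-0.179,"z":0,"twist":0},{"claw":0.075,"x":-0.014,"y":-0.179,"z":-0.03,"twist":0},{"claw":0.075,"x":-0.014,"y":-0.179,"z":-0.055,"twist":0},{"claw":0.075,"x":-0.014,"y":-0.179,"z":-0.07,"twist":0},{"claw":0.075,"x":-0.014,"y":-0.179,"z":-0.0755,"twist":0},{"claw":0.075,"x":-0.014,"y":-0.179,"z":-0.0755,"twist":0}]'
```

```text
time: 7.78
ee_pos: [0.5389, -0.1007, 0.0285]
ee_rot: [0.62, 0.785, 0.0, 0.0]
ft_force: [0.2, 1.0, 0.5]
grip_width: 0.0747
finger_force: 0.0
```

```bash
python3 -m jog '[{"claw":0.03,"x":0,"y":0,"z":0,"twist":0},{"claw":0.03,"x":0,"y":0,"z":0,"twist":0},{"claw":0.03,"x":0,"y":0,"z":0,"twist":0},{"claw":0.03,"x":0,"y":0,"z":0,"twist":0},{"claw":0.03,"x":0,"y":0,"z":0,"twist":0},{"claw":0.03,"x":0,"y":0,"z":0,"twist":0}]'
```

```text
time: 8.52
ee_pos: [0.5386, -0.101, 0.0283]
ee_rot: [0.62, 0.784, -0.0, -0.0]
ft_force: [-4.2, -0.4, 4.0]
grip_width: 0.0396
finger_force: 30.0
```

```bash
python3 -m jog '[{"claw":0.03,"x":0,"y":0,"z":0.015,"twist":0},{"claw":0.03,"x":0,"y":0,"z":0.04,"twist":0},{"claw":0.03,"x":0,"y":0,"z":0.08,"twist":0},{"claw":0.03,"x":0.001,"y":0.03,"z":0.08,"twist":0},{"claw":0.03,"x":0.002,"y":0.07,"z":0.08,"twist":0},{"claw":0.03,"x":0.003,"y":0.115,"z":0.08,"twist":0},{"claw":0.03,"x":0.004,"y":0.16,"z":0.08,"twist":0},{"claw":0.03,"x":0.005,"y":0.205,"z":0.08,"twist":0},{"claw":0.03,"x":0.006,"y":0.25,"z":0.08,"twist":0},{"claw":0.03,"x":0.007,"y":0.285,"z":0.08,"twist":0},{"claw":0.03,"x":0.007,"y":0.314,"z":0.08,"twist":0},{"claw":0.03,"x":0.007,"y":0.314,"z":0.08,"twist":0},{"claw":0.03,"x":0.007,"y":0.314,"z":0.06,"twist":0},{"claw":0.03,"x":0.007,"y":0.314,"z":0.035,"twist":0},{"claw":0.03,"x":0.007,"y":0.314,"z":0.01,"twist":0},{"claw":0.03,"x":0.007,"y":0.314,"z":-0.005,"twist":0},{"claw":0.03,"x":0.007,"y":0.314,"z":-0.012,"twist":0},{"claw":0.03,"x":0.007,"y":0.314,"z":-0.012,"twist":0}]'
```

```text
time: 10.78
ee_pos: [0.5457, 0.2129, 0.016]
ee_rot: [0.62, 0.784, -0.0, -0.0]
ft_force: [0.1, 0.3, -6.8]
grip_width: 0.0395
finger_force: 30.0
```

```bash
python3 -m jog '[{"claw":0.03,"x":0,"y":0,"z":-0.002,"twist":0},{"claw":0.03,"x":0,"y":0,"z":-0.0035,"twist":0},{"claw":0.03,"x":0,"y":0,"z":-0.0035,"twist":0}]'
python3 - <<'E'
from h import *
b=vision.snapshot("scene"); cv2.imwrite("pics/i.png",cv2.resize(b["image"][170:310,200:370],None,fx=4,fy=4,interpolation=cv2.INTER_CUBIC))
E
```

```text
time: 11.15
ee_pos: [0.5458, 0.2132, 0.0128]
ee_rot: [0.62, 0.785, 0.0, 0.0]
ft_force: [0.3, -0.1, -6.0]
grip_width: 0.0395
finger_force: 30.0
```

View pics/i.png

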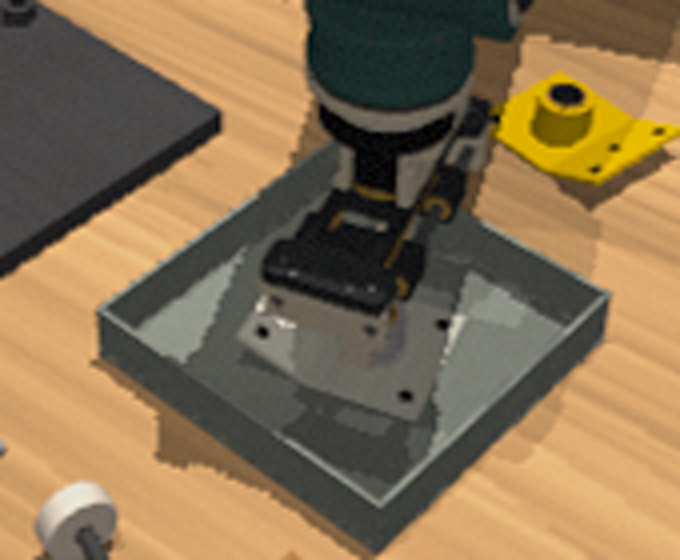

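The picture shows the plate level inside the tray, just above the floor and clear of the walls. I'll lower it the last bit, open, and retreat.

```bash
python3 -m jog '[{"claw":0.03,"x":0,"y":0,"z":-0.001,"twist":0},{"claw":0.03,"x":0,"y":0,"z":-0.002,"twist":0},{"claw":0.03,"x":0,"y":0,"z":-0.002,"twist":0}]'
```

```text
time: 11.58
ee_pos: [0.5459, 0.2133, 0.0122]
ee_rot: [0.62, 0.785, 0.0, 0.0]
ft_force: [-8.1, -2.2, 11.9]
grip_width: 0.0394
finger_force: 30.0
```

```bash
python3 -m jog '[{"claw":0.07,"x":0,"y":0,"z":0.001,"twist":0},{"claw":0.07,"x":0,"y":0,"z":0.001,"twist":0},{"claw":0.07,"x":0,"y":0,"z":0.001,"twist":0},{"claw":0.07,"x":0,"y":0,"z":0.001,"twist":0},{"claw":0.07,"x":0,"y":0,"z":0.001,"twist":0},{"claw":0.07,"x":0,"y":0,"z":0.03,"twist":0},{"claw":0.07,"x":0,"y":0,"z":0.08,"twist":0},{"claw":0.07,"x":0,"y":0,"z":0.14,"twist":0},{"claw":0.07,"x":0,"y":-0.06,"z":0.15,"twist":0},{"claw":0.07,"x":0,"y":-0.12,"z":0.15,"twist":0},{"claw":0.07,"x":0,"y":-0.18,"z":0.15,"twist":0},{"claw":0.07,"x":0,"y":-0.24,"z":0.15,"twist":0},{"claw":0.07,"x":0,"y":-0.3,"z":0.15,"twist":0},{"claw":0.07,"x":0,"y":-0.3,"z":0.15,"twist":0},{"claw":0.07,"x":0,"y":-0.3,"z":0.15,"twist":0}]'
python3 - <<'E'
from fit import *
a=vision.snapshot("top"); cv2.imwrite("pics/j.png",a["image"])
p,f=fit(a,(.546,.213),.004,-1.345); print(p.round(4),f)
E
```

```text
time: 13.45
ee_pos: [0.5457, -0.0867, 0.1606]
ee_rot: [0.62, 0.784, 0.0, -0.0]
ft_force: [-0.3, -0.1, 0.1]
grip_width: 0.0696
finger_force: 0.0
[ 0.5469  0.2133 -1.3197] 1.600937488388303
```

View pics/j.png

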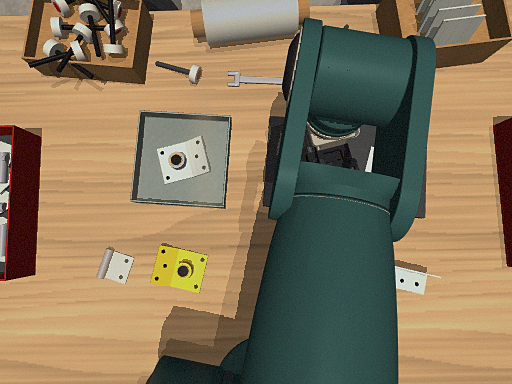

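The plate lies flat in the tray with its hub up at (178,159), and the height fit agrees with that. The robot touches nothing.

```bash
python3 -c "
from bench import bot; print(bot.sign_off())"
```

```text
the job is handed in; nothing more can be done
None
```

I pressed the bent plate's lifted end down onto the check plate (about 9 N at contact), let it fall back, laid the plate flat with its hub up in the reject tray, left the good plate where it lay, and handed the job in at about 13.5 s.

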